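# Sweep the used spread tubs off the serving board into the clearing pan

## Robot

A 7-joint arm with a two-finger parallel gripper is mounted at the origin on the work surface. World frame = base frame: x ahead of the robot, y to its left, z up, the work surface at z = 0. Lengths are in mm, angles in degrees, forces in N, time in s.
With the tool pointing down it reaches from about 400 to 875 mm from the base axis. Payload 6.5 kg.
Tool frame: the origin (TCP) lies midway between the tips of the shut fingers; the grasp point (between the pads) lies 19 mm behind it; z points along the fingers, y is the line along which they close (so a half turn about z gives the same grasp; the last joint's range is limited). The gripper opens to 88 mm and grips with 3 to 60 N. Pads are 18 mm wide; open, the fingers measure 123 mm over their backs; the gripper's body (75 mm by 187 mm) begins 45 mm behind the grasp point.
Start: joints at [72.754, 30.733, -0.252, 88.115, 0.149, 61.152, -4.079], TCP at [151.218, -632.158, 238.716] pointing down, gripper open.
Joint ranges: [-154.64, 154.64], [-21.42, 123.67], [-72.66, 72.17], [13.99, 137.28], [-74.86, 254.86], [10.95, 109.41], [-158.01, 158.01]. Speed limits (degrees/s): [136.94, 136.94, 180, 180, 180, 180, 180].

## Interface

Orientations are given as a 3x3 rotation matrix whose columns are the frame's x, y, z axes.
In Python, from cell import * gives the robot as it stands.
- The arm moves only by the tool play_rows, never from a script. Its arguments are lists of equal length, an entry for each row: "jaw": the closure, from -1 (fully open) to 1 (shut); "xyz": the shift along the world's x, y, z in units of 100 mm (1.0 is 100 mm), a list of three; "dr": the turn, a rotation vector about the world's x, y, z in units of 8 degrees (1.0 is 8 degrees), a list of three. A call has 1 to 12 rows; each row shifts and turns the commanded pose from where the row before left it; what a row does not reach is not made up. A row lasts 1/8 s, in which the tool goes at most 62.5 mm and 10.7 degrees, less where a joint would pass 70% of its speed; a pose out of reach is approached as far as the arm can. A call with a number of a shift or a turn outside -1 to 1 is refused whole. A call with a gripper value outside its range is refused whole. The fingers move at their own pace and stop on an object; "squeeze" is the grip in N (left out, the last holds). Time passes only in rows, so rows that do not move let the fingers close. It gives the time, the measured TCP pose, the force, the opening and the grip force at its end, in the units of the state.
- state(): the state, without advancing time (a new reading comes with each control period).
- snapshot(name): name is "side" or "top"; returns a dict with "pixels" (400x640x3 uint8, red, green, blue), "z_map" (400x640 float32, mm along the optical axis (not along the pixel's ray), 0 where there is no reading), "camera_matrix" (3x3 intrinsics, pixels), "dist_coeffs" ([k1, k2, p1, p2, k3] as OpenCV has them; the pictures are not rectified), "R" (3x3) and "t" (3): a world point X has camera coordinates R X + t. Camera axes: x right, y down, z forward; pixel columns grow to the right and rows downward; lengths in mm; the calibration is good to about 2 mm. A picture is of the moment at which its call begins.
- sign_off(): hands the job in; it is judged then, once.
The state is a dict: "t": time; "joints": joint angles; "joint_vel": joint speeds; "joint_efforts": joint torques, N m; "ee_pos": TCP position; "tool_rot": TCP orientation; "force": force on the tool from outside, world axes, zero at the start; "torque": the same for the moment, N m; "grip_width": opening from 0.0 (shut) to 1.0 (fully open); "grasp_force": force on a finger pad.
Only numpy, scipy, OpenCV 4.12 (cv2) and the standard library are available. Lean on these libraries where they do the work, as an engineer would, in place of code of your own. Each camera call takes 0.05 s, during which the arm holds its last target. There are 200 camera calls.

## Task

Clear the oak serving board: with your fingertips, push the three used portion tubs (two round, one rectangular) along the board and off its end into the low black pan that stands against that end, so that all three lie inside the pan. Sweep them only, do not pick them up, and leave the salt shaker and the jam pot standing where they are.

Things in the scene. Friction and masses are not known exactly. Their poses are not given: they have to be found in the camera images.
- board: fixed oak serving board on two runners, 260 mm (its x) by 340 mm (its y); its top is flat, without a rim, and 55 mm above the table. Origin: centre of its footprint at table height, z up. Turned up to 0.2 rad from the base frame. The pan stands against one of its two y ends, and a wooden cutlery tray (240 x 130 mm, 45 mm high, fixed) against the other
- pan: fixed black open pan, 240 mm (its x) by 130 mm (its y), 45 mm high outside, walls and floor 4 mm, so its rim is 10 mm below the board's top. Same yaw as the board; its long wall stands 2 mm from the board's end, at +y or at -y of the board. Origin: centre of its underside, z up
- tub1: A used single-serve cream-cheese tub: round, white plastic with a foil top, 48 mm across the rim, 43 mm across the foot, 24 mm high, 15 to 35 g; stands upright on the board and slides when pushed at its side. Origin at its middle (12 mm above its underside), z up through its top; it carries a 12 mm foil tab of no substance
- tub2: The second used single-serve cream-cheese tub: round, white plastic with a foil top, 48 mm across the rim, 43 mm across the foot, 24 mm high, 15 to 35 g; stands upright on the board and slides when pushed at its side. Origin at its middle (12 mm above its underside), z up through its top; it carries a 12 mm foil tab of no substance. Same as tub1
- butter: used butter tub: rectangular, white plastic with a foil top, 36 mm (its x) by 52 mm (its y), 22 mm high, 20 to 40 g; slides when pushed at its side. Origin at its middle (11 mm above its underside), z up. The three tubs take these places on the board in any order: two in a row about 70 mm to -x of the board's middle line, at least 90 mm apart along y, one about 70 mm to +x of it
- shaker: salt shaker, glass with a steel top, 34 mm diameter, 48 mm high, loose, standing near the board's middle line (x = 0 of the board) between the rows of tubs. Origin: centre of its underside, z up
- jampot: small closed jam pot, amber glass with a brass lid, 41 mm diameter, 43 mm high, loose, standing near the board's middle line like the shaker. Origin: centre of its underside, z up

How it is judged (in metres and radians):
At the end, for the whole second after the job is handed in: The middles of all three tubs are inside the pan's walls and below its rim (45 mm), not flying about (under 100 mm/s; a slow rock or roll is fine), any way up; the shaker and the jam pot stand upright (within 0.2 rad) within 15 mm of where they were (x of tub1 in the frame of pan between -0.116 and 0.116 m and y of tub1 in the frame of pan between -0.061 and 0.061 m and z of tub1 in the frame of pan between 0 and 0.045 m and linear speed of each of tub1, tub2, butter below 0.1 m/s and x of tub2 in the frame of pan between -0.116 and 0.116 m and y of tub2 in the frame of pan between -0.061 and 0.061 m and z of tub2 in the frame of pan between 0 and 0.045 m and x of butter in the frame of pan between -0.116 and 0.116 m and y of butter in the frame of pan between -0.061 and 0.061 m and z of butter in the frame of pan between 0 and 0.045 m and distance of each of shaker, jampot from where it was at the start of the episode below 0.015 m and angle between each of shaker, jampot's own z axis and vertical below 0.2 rad); the robot touches nothing.
It fails at once if a tub is carried: the fingers bear on it while it hangs clear of the board, 7 mm or more above where it stood, over the board ((contact force between the fingers and tub1 above 0.3 N and contact force between board and tub1 below 0.01 N and height (world z) of tub1 above 0.074 m and y of tub1 in the frame of board between -0.13 and 0.13 m) or (contact force between the fingers and tub2 above 0.3 N and contact force between board and tub2 below 0.01 N and height (world z) of tub2 above 0.074 m and y of tub2 in the frame of board between -0.13 and 0.13 m) or (contact force between the fingers and butter above 0.3 N and contact force between board and butter below 0.01 N and height (world z) of butter above 0.074 m and y of butter in the frame of board between -0.13 and 0.13 m)).
It fails at once if a tub is lifted: its middle rises above 85 mm over the table (about 18 mm above where it stands on the board) (height (world z) of any of tub1, tub2, butter above 0.085 m).
It fails at once if the salt shaker or the jam pot is shifted by more than 15 mm or tipped over 0.5 rad (distance of any of shaker, jampot from where it was at the start of the episode above 0.015 m or angle between any of shaker, jampot's own z axis and vertical above 0.5 rad).
It also fails if it takes over 67 s, if anything falls off the work surface, if the arm or the gripper's body presses on something with over 40 N, if the wrist force passes 120 N, or if a joint passes its speed limit or range.

## Working session

There is one attempt and no reset: what is moved stays moved. The work goes in short steps, Python scripts to look and compute and a tool call to move; the robot and the scene stay as the last step left them, time stands still between calls to the robot, and variables do not carry over. Pictures are saved under pics/ and viewed, at most 10 in all, crops included, and the job is handed in when it is done.

Besides the shell and the picture viewer there is one more tool, called after "Request:" by a JSON object that holds its "op" and its "data". play_rows: Moves the arm, as the interface text tells. Its arguments: {"type":"object","properties":{"jaw":{"type":"array","items":{"type":"number"}},"xyz":{"type":"array","items":{"type":"array","items":{"type":"number"}}},"dr":{"type":"array","items":{"type":"array","items":{"type":"number"}}},"squeeze":{"type":"number"}},"required":["jaw","xyz","dr"]}

```bash
mkdir -p pics
python3 - <<'E'
from cell import *
import cv2,numpy as np,pickle
s=state();print(s)
d={}
for n in("top","side"):
    a=snapshot(n);d[n]=a;cv2.imwrite(f"pics/{n}0.png",a["pixels"][:,:,::-1]);print(n,a["camera_matrix"],a["dist_coeffs"],a["R"],a["t"])
pickle.dump(d,open("d0.pkl","wb"))
E
```

```text
{'t': 0.0, 'joints': array([72.75498628, 30.77811847, -0.25474839, 88.16789507,  0.15096546,
       61.15185693, -4.07943269]), 'joint_vel': array([-0.15571288, -0.02886467,  0.09331549,  0.07246682,  0.0204792 ,
        0.09809247, -0.01320725]), 'joint_efforts': array([ 2.88561369e-04, -5.70997953e+01,  9.90967378e-01, -2.51609516e+01,
       -5.63268748e-02,  1.78720249e-02,  1.01051701e-04]), 'ee_pos': array([ 151.05180002, -631.59530475,  237.85106042]), 'tool_rot': array([[ 9.72542721e-01,  2.32723787e-01, -5.42061579e-04],
       [ 2.32724369e-01, -9.72541394e-01,  1.61406703e-03],
       [-1.51545530e-04, -1.69590009e-03, -9.99998550e-01]]), 'force': array([-0.21691039, -0.29250337,  0.18676843]), 'torque': array([0.01135757, 0.04742335, 0.00893566]), 'grasp_force': 0.0, 'grip_width': 1.0017930905517154}
top [[416.38098429   0.         317.79520825]
 [  0.         416.38098429 200.90708043]
 [  0.           0.           1.        ]] [-0.0992054  0.         0.         0.         0.       ] [[ 0.02612709 -0.99965315 -0.00331117]
 [-0.9732113  -0.02467885 -0.22858417]
 [ 0.22842316  0.00919471 -0.97351852]] [ -8.00882249 556.21890791 638.25875873]
side [[425.96541018   0.         323.70083921]
 [  0.         425.96541018 205.89520768]
 [  0.           0.           1.        ]] [0.0292382 0.        0.        0.        0.       ] [[ 0.9864255  -0.16337058  0.01657672]
 [-0.11006644 -0.73271937 -0.67157107]
 [ 0.12186104  0.66063028 -0.74075469]] [-551.22847568  123.02678863  763.37975651]
```

View pics/top0.png

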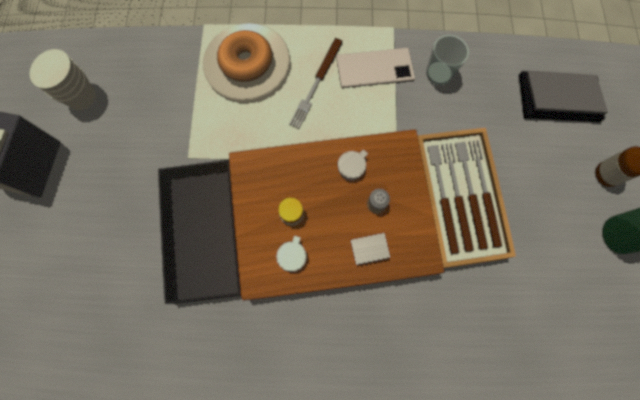

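View pics/side0.png

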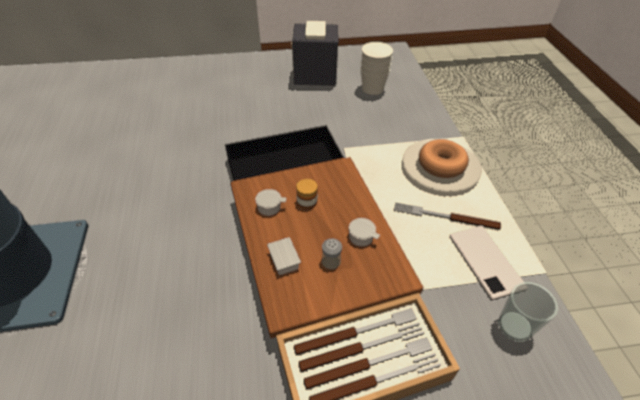

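The top view shows the pan at the left (+y), centred near (200,230). The round tubs are at (351,165) and (292,257), the butter at (370,249), the shaker at (379,200) and the jam pot at (290,210). The cutlery tray is at the right.

```bash
cat > h.py <<'E'
import cv2,numpy as np
def ray(a,uv,z):
    p=cv2.undistortPoints(np.array(uv,float).reshape(-1,1,2),a["camera_matrix"],a["dist_coeffs"]).reshape(-1,2)
    R,t=a["R"],a["t"];c=-R.T@t
    d=np.c_[p,np.ones(len(p))]@R
    return c+d*((z-c[2])/d[:,2])[:,None]
def pts(a):
    h,w=a["z_map"].shape;v,u=np.mgrid[:h,:w]
    p=cv2.undistortPoints(np.stack([u,v],-1).reshape(-1,1,2).astype(float),a["camera_matrix"],a["dist_coeffs"]).reshape(h,w,2)
    z=a["z_map"];P=np.dstack([p[...,0]*z,p[...,1]*z,z])
    return (P-a["t"])@a["R"]
E
python3 - <<'E'
from h import *
import pickle
d=pickle.load(open("d0.pkl","rb"))
a=d["top"];hsv=cv2.cvtColor(a["pixels"],cv2.COLOR_RGB2HSV)
P=pts(a)
# board: brown mask
m=cv2.inRange(hsv,(3,90,50),(14,255,255));m[:125]=0;m[:,:225]=0;m[300:]=0;m[:,440:]=0
m=cv2.morphologyEx(m,cv2.MORPH_CLOSE,np.ones((25,25)));
c=max(cv2.findContours(m,0,2)[0],key=cv2.contourArea)
W=ray(a,c,55)[:,:2].astype(np.float32)
r=cv2.minAreaRect(W);print("board",r);B=cv2.boxPoints(r);print(B)
for n,lo,hi,h,box in[("white",(0,0,150),(179,70,255),78,(225,135,440,290)),("jam",(18,100,80),(35,255,255),98,(225,135,440,290))]:
    m=cv2.inRange(hsv,lo,hi);k=np.zeros_like(m);x0,y0,x1,y1=box;k[y0:y1,x0:x1]=m[y0:y1,x0:x1]
    k[:, 415:]=0
    for c in cv2.findContours(k,0,2)[0]:
        if cv2.contourArea(c)<60: continue
        mm=np.zeros_like(m);cv2.drawContours(mm,[c],-1,1,-1)
        q=ray(a,c,h)[:,:2].astype(np.float32)
        print(n,c.reshape(-1,2).mean(0).round(),cv2.minAreaRect(q),"zmed",np.median(P[mm>0][:,2]))
# height based blobs over board
Z=P[...,2]
for h,lo,hi in[("tub",70,85),("tall",90,115)]:
    k=((Z>lo)&(Z<hi)).astype(np.uint8);k[:135]=0;k[290:]=0;k[:,:225]=0;k[:,415:]=0
    n,l,st,ce=cv2.connectedComponentsWithStats(k)
    for i in range(1,n):
        if st[i,4]>40:
            Q=P[l==i];print(h,ce[i].round(),st[i,4],np.median(Q,0).round(1),(Q.min(0)+Q.max(0)).round(1)/2,np.ptp(Q,0).round(1))
k=cv2.inRange(hsv,(0,0,0),(179,255,60));k[:150]=0;k[310:]=0;k[:,:150]=0;k[:,245:]=0
c=max(cv2.findContours(k,0,2)[0],key=cv2.contourArea);print("pan",cv2.minAreaRect(ray(a,c,45)[:,:2].astype(np.float32)))
E
```

```text
board ((541.7376098632812, -19.183731079101562), (259.6018981933594, 342.43988037109375), 9.07133960723877)
[[ 386.56488  129.42978]
 [ 440.55536 -208.72714]
 [ 696.91034 -167.79724]
 [ 642.91986  170.35968]]
white [292. 250.] ((462.4979248046875, 46.14080047607422), (46.264915466308594, 49.946754455566406), 34.393218994140625) zmed 79.21639906496853
white [368. 248.] ((477.21826171875, -79.80079650878906), (39.000675201416016, 55.33402633666992), 13.4824857711792) zmed 77.1522240697335
white [353. 163.] ((619.6994018554688, -50.22112274169922), (44.48386764526367, 48.020877838134766), 1.4980539083480835) zmed 79.10518114066113
white [282. 144.] ((647.8843994140625, 51.91217803955078), (42.0787467956543, 235.2682342529297), 1.3020310401916504) zmed -0.046355390114677646
jam [291. 211.] ((533.3198852539062, 50.059814453125), (40.50617218017578, 39.77323913574219), 46.60798263549805) zmed 97.42087799250756
tub [352. 164.] 616 [618.6 -49.8  79. ] [619.65 -50.    76.95] [48.4 47.8 11.9]
tub [373. 207.] 42 [543.9 -85.   76.3] [549.4  -89.55  77.35] [18.1 25.2 14.4]
tub [293. 220.] 58 [518.5  43.3  78.7] [524.5   49.4   77.95] [19.4 36.2 13.7]
tub [370. 248.] 860 [477.2 -80.2  77.1] [477.45 -80.4   76.5 ] [49.9 62.   8.4]
tub [291. 255.] 718 [462.2  46.6  79.2] [466.    47.65  79.25] [55.3 46.8  6.3]
tall [379. 198.] 327 [554.7 -91.9 101.1] [556.5  -92.75  98.2 ] [33.  32.5 15.1]
tall [290. 209.] 460 [534.1  50.4  97.6] [534.45  50.35  95.45] [37.9 38.5  9.8]
pan ((502.43048095703125, 212.85125732421875), (242.4215545654297, 127.53797149658203), 8.94469165802002)
```

Request:
{"op": "play_rows", "data": {"jaw": [0.45,0.45,0.45,0.45,0.45,0.45,0.45,0.45,0.45,0.45,0.45,0.45], "xyz": [[0.2675,0.518,0],[0.2675,0.518,0],[0.2675,0.518,0],[0.2675,0.518,-0.09],[0.2675,0.518,-0.09],[0.2675,0.518,-0.09],[0.2675,0.518,-0.09],[0.2675,0.518,-0.09],[0.2675,0.518,-0.09],[0.2675,0.518,-0.09],[0.2675,0.518,-0.09],[0.2675,0.518,-0.09]], "dr": [[0,0,0.891],[0,0,0.891],[0,0,0.891],[0,0,0.891],[0,0,0.891],[0,0,0.891],[0,0,0.891],[0,0,0.891],[0,0,0.891],[0,0,0.891],[0,0,0.891],[0,0,0.891]]}}

```text
t: 1.6
ee_pos: [472.7, -9.1, 157.3]
tool_rot: [[-0.16, 0.987, -0.0], [0.987, 0.16, -0.0], [-0.0, -0.0, -1.0]]
force: [0.1, -0.9, 0.8]
grip_width: 0.279
grasp_force: 0.0
```

Request:
{"op": "play_rows", "data": {"jaw": [0.45,0.45], "xyz": [[0,0,0],[0,0,0]], "dr": [[0,0,0],[0,0,0]]}}

```text
t: 1.85
ee_pos: [471.6, -11.2, 157.4]
tool_rot: [[-0.156, 0.988, -0.001], [0.988, 0.156, -0.001], [-0.0, -0.001, -1.0]]
force: [-0.3, -0.8, -0.3]
grip_width: 0.272
grasp_force: 0.0
```

Request:
{"op": "play_rows", "data": {"jaw": [0.45,0.45,0.45,0.45,0.45,0.45], "xyz": [[0,0,-0.19],[0,0,-0.19],[0,0,-0.19],[0,0,-0.19],[0,0,-0.19],[0,0,0]], "dr": [[0,0,0],[0,0,0],[0,0,0],[0,0,0],[0,0,0],[0,0,0]]}}

```text
t: 2.6
ee_pos: [470.8, -12.5, 62.0]
tool_rot: [[-0.153, 0.988, -0.003], [0.988, 0.153, -0.001], [-0.001, -0.003, -1.0]]
force: [-1.2, -0.5, -0.5]
grip_width: 0.271
grasp_force: 0.0
```

Request:
{"op": "play_rows", "data": {"jaw": [0.45,0.45,0.45,0.45,0.45,0.45,0.45,0.45,0.45,0.45,0.45,0.45], "xyz": [[-0.0235,0.144,0],[-0.0235,0.144,0],[-0.0235,0.144,0],[-0.0235,0.144,0],[-0.0235,0.144,0],[-0.0235,0.144,0],[-0.0235,0.144,0],[-0.0235,0.144,0],[-0.0235,0.144,0],[-0.0235,0.144,0],[-0.0235,0.144,0],[-0.0235,0.144,0]], "dr": [[0,0,0],[0,0,0],[0,0,0],[0,0,0],[0,0,0],[0,0,0],[0,0,0],[0,0,0],[0,0,0],[0,0,0],[0,0,0],[0,0,0]]}}

```text
t: 4.1
ee_pos: [443.8, 163.3, 62.7]
tool_rot: [[-0.156, 0.988, 0.0], [0.988, 0.156, 0.0], [0.0, 0.0, -1.0]]
force: [-0.1, 0.3, -0.0]
grip_width: 0.272
grasp_force: 0.0
```

Run:
```python
from cell import *
import cv2,numpy as np
a=snapshot("top")["pixels"][120:320,140:460];b=snapshot("side")["pixels"][100:340,190:480]
b=cv2.resize(b,(387,320));a=cv2.resize(a,(400,320) if 0 else (412,320))
cv2.imwrite("pics/p1.png",np.hstack([a,b])[:,:,::-1]);print(state()["ee_pos"],state()["force"])
```

```text
[443.71438542 164.46630491  62.84993889] [-0.58581435  0.59529371  0.18978577]
```

View pics/p1.png

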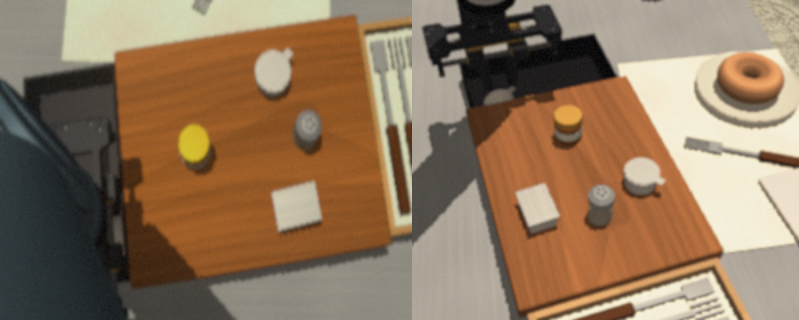

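The top crop is covered by the arm, but the side crop shows tub A lying in the pan's near corner (crop 497,97). The pots have not moved. Next I go behind the far tub.

Request:
{"op": "play_rows", "data": {"jaw": [0.45,0.45,0.45,0.45,0.45,0.45,0.45,0.45,0.45,0.45,0.45,0.45], "xyz": [[0,0,0.46],[0,0,0.46],[0.231,-0.3375,0],[0.231,-0.3375,0],[0.231,-0.3375,0],[0.231,-0.3375,0],[0.231,-0.3375,0],[0.231,-0.3375,0],[0.231,-0.3375,0],[0.231,-0.3375,0],[0,0,0],[0,0,0]], "dr": [[0,0,0],[0,0,0],[0,0,0],[0,0,0],[0,0,0],[0,0,0],[0,0,0],[0,0,0],[0,0,0],[0,0,0],[0,0,0],[0,0,0]]}}

```text
t: 5.7
ee_pos: [628.2, -107.3, 154.4]
tool_rot: [[-0.156, 0.988, -0.001], [0.988, 0.156, 0.001], [0.001, -0.001, -1.0]]
force: [0.8, -0.3, 0.8]
grip_width: 0.273
grasp_force: 0.0
```

```bash
cat > loc.py <<'E'
from cell import *
from h import *
O=np.array([541.7,-19.2]);M=np.array([[.987,.158],[-.158,.987]])
def look():
    for n in("top","side"):
        a=snapshot(n);P=pts(a);hsv=cv2.cvtColor(a["pixels"],cv2.COLOR_RGB2HSV)
        Q=(P[...,:2]-O)@M.T
        x,y=Q[...,0],Q[...,1]
        m=cv2.inRange(hsv,(0,0,70),(179,70,255))>0
        m&=(abs(x)<125)&(y>-170)&(y<300)&(P[...,2]<106)&(P[...,2]>np.where(y<170,60,8))
        k,l,st,ce=cv2.connectedComponentsWithStats(m.astype(np.uint8))
        for i in range(1,k):
            if st[i,4]>40:
                q=np.c_[Q[l==i],P[l==i][:,2]];print(n,ce[i].round(),st[i,4],"board mid",((q.min(0)+q.max(0))/2).round(),"med",np.median(q,0).round(),"ext",np.ptp(q,0).round())
    s=state();print((s["ee_pos"][:2]-O)@M.T,s["ee_pos"],s["t"])
E
python3 -c "from loc import *;look()"
```

```text
top [352. 164.] 620 board mid [ 71. -44.  71.] med [ 70. -42.  79.] ext [45. 51. 22.]
top [379. 199.] 326 board mid [  2. -75.  87.] med [ -0. -74. 101.] ext [30. 32. 39.]
top [370. 248.] 839 board mid [-74. -50.  77.] med [-74. -50.  77.] ext [42. 58.  7.]
top [228. 269.] 433 board mid [-69. 188.  36.] med [-73. 188.  45.] ext [53. 30. 33.]
side [331. 137.] 53 board mid [109. 241.  44.] med [118. 253.  45.] ext [ 23. 117.   5.]
side [255. 171.] 181 board mid [-71. 191.  39.] med [-73. 193.  46.] ext [52. 29. 26.]
side [306. 202.] 82 board mid [-1. 56. 70.] med [-3. 52. 71.] ext [31. 15. 15.]
side [360. 232.] 455 board mid [ 69. -43.  71.] med [ 64. -50.  78.] ext [46. 52. 22.]
side [284. 255.] 738 board mid [-75. -49.  70.] med [-75. -55.  77.] ext [42. 58. 20.]
side [331. 252.] 412 board mid [  1. -77.  82.] med [ -2. -84.  97.] ext [31. 28. 44.]
[ 71.60044624 -99.71094911] [ 628.198965   -106.37741909  154.64228895] 5.8
```

Request:
{"op": "play_rows", "data": {"jaw": [0.45,0.45,0.45,0.45,0.45,0.45,0.45,0.45,0.45,0.45,0.45,0.45], "xyz": [[0,0,-0.2],[0,0,-0.2],[0,0,-0.2],[0,0,-0.2],[0,0,-0.13],[0,0,0],[-0.0235,0.144,0],[-0.0235,0.144,0],[-0.0235,0.144,0],[-0.0235,0.144,0],[-0.0235,0.144,0],[-0.0235,0.144,0]], "dr": [[0,0,0],[0,0,0],[0,0,0],[0,0,0],[0,0,0],[0,0,0],[0,0,0],[0,0,0],[0,0,0],[0,0,0],[0,0,0],[0,0,0]]}}

```text
t: 7.3
ee_pos: [614.6, -20.4, 61.8]
tool_rot: [[-0.156, 0.988, 0.0], [0.988, 0.156, -0.0], [-0.0, 0.0, -1.0]]
force: [0.0, -0.6, 0.0]
grip_width: 0.274
grasp_force: 0.2
```

```bash
python3 -c "from loc import *;look()"
```

```text
top [311. 169.] 259 board mid [71. 27. 72.] med [71. 26. 79.] ext [45. 22. 21.]
top [181. 175.] 152 board mid [ 76. 237.  44.] med [119. 272.  44.] ext [ 91. 126.   6.]
top [379. 199.] 318 board mid [  2. -75.  89.] med [ -1. -74. 101.] ext [31. 31. 33.]
top [370. 248.] 829 board mid [-73. -49.  77.] med [-74. -50.  77.] ext [42. 57.  8.]
top [162. 257.] 44 board mid [-41. 299.  45.] med [-41. 299.  45.] ext [62.  2.  5.]
top [228. 268.] 444 board mid [-69. 188.  35.] med [-73. 188.  45.] ext [53. 30. 34.]
side [275. 134.] 49 board mid [ -2. 298.  44.] med [ -1. 299.  45.] ext [101.   4.   5.]
side [255. 171.] 178 board mid [-71. 191.  40.] med [-73. 192.  46.] ext [52. 29. 27.]
side [303. 202.] 46 board mid [-9. 57. 71.] med [-9. 54. 70.] ext [16. 15. 14.]
side [356. 211.] 94 board mid [73. -3. 74.] med [77. -1. 77.] ext [29. 30. 26.]
side [284. 255.] 734 board mid [-75. -50.  70.] med [-75. -55.  77.] ext [42. 58. 20.]
side [331. 252.] 432 board mid [  1. -77.  82.] med [ -2. -85.  97.] ext [32. 29. 44.]
[ 71.89079069 -10.79168783] [614.42434909 -18.49203716  61.84682682] 7.4
```

Request:
{"op": "play_rows", "data": {"jaw": [0.45,0.45,0.45,0.45,0.45,0.45,0.45,0.45,0.45,0.45,0.45], "xyz": [[-0.029,0.18,0],[-0.035,0.217,0],[-0.035,0.217,0],[-0.035,0.217,0],[-0.035,0.217,0],[-0.038,0.24,0],[-0.042,0.26,0],[-0.047,0.29,0],[-0.047,0.29,0],[0,0,0],[0,0,0]], "dr": [[0,0,0],[0,0,0],[0,0,0],[0,0,0],[0,0,0],[0,0,0],[0,0,0],[0,0,0],[0,0,0],[0,0,0],[0,0,0]]}}

```text
t: 8.78
ee_pos: [580.5, 190.7, 61.5]
tool_rot: [[-0.156, 0.988, -0.0], [0.988, 0.156, -0.001], [-0.001, -0.0, -1.0]]
force: [-0.6, 0.2, -0.3]
grip_width: 0.275
grasp_force: 0.0
```

Run:
```python
from loc import *
look()
a=snapshot("top")["pixels"][120:320,140:460];b=snapshot("side")["pixels"][100:340,190:480]
b=cv2.resize(b,(387,320));a=cv2.resize(a,(412,320))
cv2.imwrite("pics/p2.png",np.hstack([a,b])[:,:,::-1])
```

```text
side [315. 151.] 243 board mid [ 71. 243.  52.] med [ 77. 237.  25.] ext [ 55. 106.  87.]
side [255. 171.] 178 board mid [-72. 187.  40.] med [-72. 192.  46.] ext [50. 34. 25.]
side [306. 202.] 86 board mid [-1. 59. 70.] med [-4. 53. 70.] ext [32. 19. 14.]
side [284. 255.] 733 board mid [-75. -50.  70.] med [-75. -55.  77.] ext [42. 57. 20.]
side [331. 252.] 418 board mid [  0. -78.  82.] med [ -2. -85.  97.] ext [30. 28. 44.]
[ 71.57238507 200.0996748 ] [580.76006052 189.78800847  61.53794619] 8.875
```

View pics/p2.png

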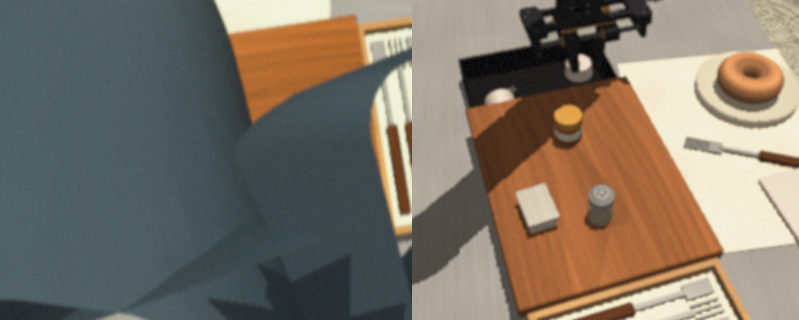

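The side view shows tub B flat in the pan (crop 578,68), tub A on its side at the near wall (crop 498,97), and the pots untouched. The butter is next.

Request:
{"op": "play_rows", "data": {"jaw": [0.68,0.68,0.68,0.68,0.68,0.68,0.68,0.68,0.68,0.68,0.68,0.68], "xyz": [[0,0,0.475],[0,0,0.475],[-0.1195,-0.404,0],[-0.1195,-0.404,0],[-0.1195,-0.404,0],[-0.1195,-0.404,0],[-0.1195,-0.404,0],[-0.1195,-0.404,0],[-0.1195,-0.404,0],[-0.1195,-0.404,0],[0,0,0],[0,0,0]], "dr": [[0,0,0],[0,0,0],[0,0,0],[0,0,0],[0,0,0],[0,0,0],[0,0,0],[0,0,0],[0,0,0],[0,0,0],[0,0,0],[0,0,0]]}}

```text
t: 10.48
ee_pos: [484.9, -131.5, 156.9]
tool_rot: [[-0.156, 0.988, 0.0], [0.988, 0.156, 0.0], [0.0, 0.0, -1.0]]
force: [-0.4, 0.9, 0.4]
grip_width: 0.163
grasp_force: 0.0
```

```bash
python3 -c "from loc import *;look()"
```

```text
top [193. 164.] 84 board mid [120. 236.  44.] med [120. 233.  44.] ext [  4. 126.   6.]
top [190. 193.] 508 board mid [ 75. 251.  20.] med [ 73. 249.  27.] ext [42. 45. 23.]
top [379. 199.] 320 board mid [  2. -74.  86.] med [ -1. -73. 101.] ext [30. 31. 39.]
top [370. 248.] 836 board mid [-73. -50.  77.] med [-74. -50.  77.] ext [42. 58.  8.]
top [228. 269.] 436 board mid [-69. 188.  37.] med [-73. 188.  45.] ext [53. 30. 31.]
side [331. 138.] 51 board mid [109. 241.  45.] med [118. 254.  44.] ext [ 24. 119.   5.]
side [320. 150.] 98 board mid [ 86. 246.  19.] med [ 86. 237.  26.] ext [24. 39. 22.]
side [285. 257.] 584 board mid [-75. -49.  70.] med [-74. -61.  77.] ext [42. 57. 20.]
side [331. 251.] 404 board mid [  1. -78.  83.] med [ -2. -85.  97.] ext [32. 29. 45.]
[ -73.33282345 -100.98695562] [ 485.22748057 -130.55725804  156.828529  ] 10.575
```

Request:
{"op": "play_rows", "data": {"jaw": [0.68,0.68,0.68,0.68,0.68,0.68,0.68,0.68,0.68,0.68,0.68,0.68], "xyz": [[0,0,-0.2],[0,0,-0.2],[0,0,-0.2],[0,0,-0.2],[0,0,-0.15],[0,0,0],[-0.0235,0.144,0],[-0.0235,0.144,0],[-0.0235,0.144,0],[-0.0235,0.144,0],[-0.0235,0.144,0],[-0.0235,0.144,0]], "dr": [[0,0,0],[0,0,0],[0,0,0],[0,0,0],[0,0,0],[0,0,0],[0,0,0],[0,0,0],[0,0,0],[0,0,0],[0,0,0],[0,0,0]]}}

```text
t: 12.08
ee_pos: [470.5, -44.3, 61.8]
tool_rot: [[-0.156, 0.988, 0.0], [0.988, 0.156, -0.0], [-0.0, 0.0, -1.0]]
force: [0.2, -0.5, 0.4]
grip_width: 0.155
grasp_force: 0.2
```

```bash
python3 -c "from loc import *;look()"
```

```text
top [190. 193.] 506 board mid [ 75. 251.  20.] med [ 74. 249.  27.] ext [43. 44. 23.]
top [318. 255.] 476 board mid [-72.  33.  77.] med [-73.  34.  77.] ext [40. 34.  7.]
top [228. 268.] 428 board mid [-69. 188.  37.] med [-73. 188.  45.] ext [53. 29. 32.]
side [330. 137.] 57 board mid [105. 242.  45.] med [118. 263.  44.] ext [ 31. 115.   5.]
side [314. 150.] 317 board mid [ 75. 263.  19.] med [ 73. 243.  26.] ext [45. 72. 22.]
side [276. 217.] 65 board mid [-68.  30.  77.] med [-68.  30.  77.] ext [25. 12.  5.]
side [277. 231.] 86 board mid [-74.  -4.  83.] med [-73.  -0.  76.] ext [18. 32. 45.]
side [331. 252.] 426 board mid [  1. -78.  82.] med [ -2. -84.  97.] ext [32. 28. 44.]
[-74.09486411 -12.41647475] [470.46841435 -43.18284223  61.75679536] 12.175
```

Request:
{"op": "play_rows", "data": {"jaw": [0.68,0.68,0.68,0.68,0.68,0.68,0.68,0.68,0.68,0.68,0.68], "xyz": [[-0.029,0.18,0],[-0.035,0.217,0],[-0.035,0.217,0],[-0.035,0.217,0],[-0.038,0.24,0],[-0.042,0.26,0],[-0.045,0.28,0],[-0.047,0.3,0],[-0.047,0.3,0],[0,0,0],[0,0,0]], "dr": [[0,0,0],[0,0,0],[0,0,0],[0,0,0],[0,0,0],[0,0,0],[0,0,0],[0,0,0],[0,0,0],[0,0,0],[0,0,0]]}}

```text
t: 13.55
ee_pos: [435.5, 174.6, 61.5]
tool_rot: [[-0.155, 0.988, -0.0], [0.988, 0.155, -0.001], [-0.001, -0.0, -1.0]]
force: [0.2, 0.5, 0.3]
grip_width: 0.162
grasp_force: 0.0
```

Run:
```python
from loc import *
look()
b=snapshot("side")["pixels"][100:340,190:480]
cv2.imwrite("pics/p3.png",cv2.resize(b,(580,480))[:,:,::-1])
```

```text
top [190. 191.] 434 board mid [ 78. 251.  19.] med [ 76. 249.  27.] ext [38. 44. 22.]
top [379. 199.] 313 board mid [  2. -74.  86.] med [ -0. -74. 101.] ext [30. 30. 39.]
side [250. 162.] 496 board mid [-76. 239.  57.] med [-73. 228.  28.] ext [46. 88. 98.]
side [314. 150.] 318 board mid [ 75. 264.  19.] med [ 73. 243.  26.] ext [45. 71. 22.]
side [307. 202.] 79 board mid [-1. 56. 70.] med [-3. 53. 70.] ext [31. 16. 16.]
side [331. 252.] 404 board mid [  1. -77.  82.] med [ -2. -84.  98.] ext [30. 29. 45.]
[-74.11363453 207.63497827] [435.65157217 174.19344141  61.57193097] 13.65
```

View pics/p3.png

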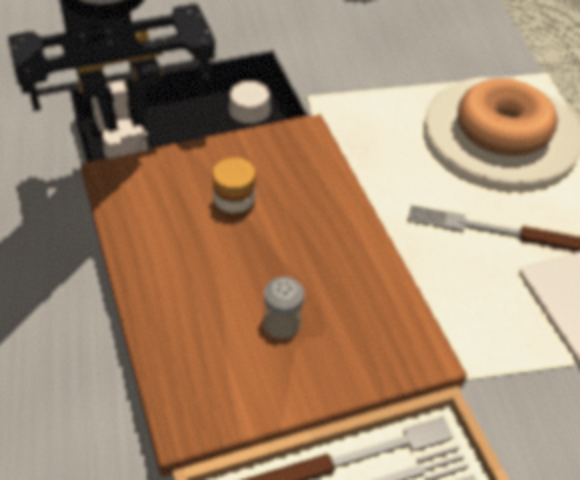

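The side crop shows both tubs in the pan's near-left area around (125,135), partly hidden by the fingers, with tub B at (250,100). I'll raise and back off, then look.

Request:
{"op": "play_rows", "data": {"jaw": [0.68,0.68,0.68,0.68,0.68,0.68,0.68,0.68,0.68,0.68], "xyz": [[0,0,0.2],[0,0,0.4],[0,0,0.4],[0.05,-0.5,0],[0.05,-0.5,0],[0.05,-0.5,0],[0.05,-0.5,0],[0.05,-0.5,0],[0.05,-0.5,0],[0,0,0]], "dr": [[0,0,0],[0,0,0],[0,0,0],[0,0,0],[0,0,0],[0,0,0],[0,0,0],[0,0,0],[0,0,0],[0,0,0]]}}

```text
t: 14.95
ee_pos: [464.7, -129.5, 161.5]
tool_rot: [[-0.148, 0.989, -0.0], [0.989, 0.148, -0.002], [-0.002, -0.001, -1.0]]
force: [0.7, 0.9, -0.3]
grip_width: 0.159
grasp_force: 0.0
```

Run:
```python
from loc import *
look()
a=snapshot("top")["pixels"][140:310,150:310];b=snapshot("side")["pixels"][100:270,210:370]
cv2.imwrite("pics/p4.png",cv2.resize(np.hstack([a,b]),(800,425))[:,:,::-1])
```

```text
top [205. 163.] 53 board mid [120. 214.  44.] med [120. 212.  44.] ext [ 3. 80.  5.]
top [190. 193.] 506 board mid [ 76. 251.  20.] med [ 74. 249.  27.] ext [44. 44. 23.]
top [379. 199.] 319 board mid [  2. -74.  89.] med [ -0. -73. 101.] ext [31. 31. 33.]
top [208. 273.] 554 board mid [-75. 228.  20.] med [-75. 226.  27.] ext [43. 43. 23.]
top [181. 278.] 486 board mid [-76. 278.  34.] med [-79. 266.  54.] ext [43. 39. 50.]
side [334. 140.] 41 board mid [119. 242.  44.] med [118. 237.  44.] ext [  4. 115.   5.]
side [314. 150.] 316 board mid [ 75. 263.  19.] med [ 73. 243.  27.] ext [44. 69. 22.]
side [331. 252.] 410 board mid [  1. -78.  82.] med [ -2. -84.  98.] ext [31. 29. 44.]
[-92.4850977  -92.14560324] [ 464.90963663 -124.85195608  161.54441355] 15.05
```

View pics/p4.png

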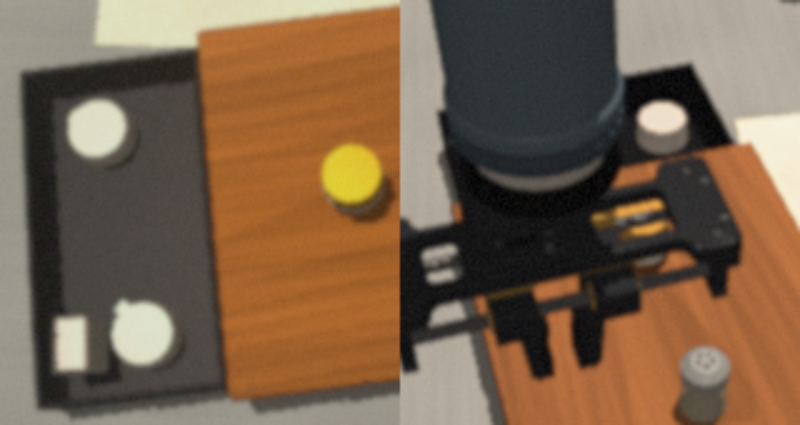

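The top crop shows everything in the pan. Both round tubs are flat at (98,128) and (143,333), and the butter is on end at (72,343), with its middle at about z 30. I'll check the pot positions against the start, then hand in.

Run:
```python
from loc import *
import pickle
d=pickle.load(open("d0.pkl","rb"));a=snapshot("top")
ps=[]
for s in(d["top"],a):
    h=cv2.cvtColor(s["pixels"],cv2.COLOR_RGB2HSV);P=pts(s)
    m=cv2.inRange(h,(18,100,80),(35,255,255));m[:135]=0;m[290:]=0;m[:,:225]=0;m[:,415:]=0
    k=(P[...,2]>90)&(P[...,2]<106);k[:185]=0;k[215:]=0;k[:,:360]=0;k[:,395:]=0
    ps.append((np.median(P[m>0],0),np.median(P[k],0)))
print(ps)
s=[np.linalg.norm(ps[0][i][:2]-ps[1][i][:2]) for i in(0,1)];print(s,state()["force"])
if max(s)<4: print(sign_off())
```

```text
[(array([533.84865476,  49.99513547,  97.42087799]), array([554.70109753, -91.9197738 , 101.05260712])), (array([533.22582035,  49.66441876,  97.53062324]), array([554.59318661, -91.73828405, 100.86296913]))]
[np.float64(0.7051923477132399), np.float64(0.21114756811411003)] [-0.00087162  0.11542039 -0.62364361]
the job is handed in; nothing more can be done
None
```

I swept all three tubs into the pan (the butter tub landed on end) and left the shaker and jam pot standing within 1 mm of their start; the job is handed in, and no verdict was returned.

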